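# Lock the cutting fence with its pin

## Robot

A 6-joint arm with a two-finger parallel gripper is mounted at the origin on the work surface. World frame = base frame: x ahead of the robot, y to its left, z up, the work surface at z = 0. Lengths are in m, angles in rad, forces in N, time in s.
With the tool pointing down it reaches from about 0.35 to 0.975 m from the base axis. Payload 17.4 kg.
Tool frame: the origin (TCP) lies midway between the tips of the shut fingers; the grasp point (between the pads) lies 19 mm behind it; z points along the fingers, y is the line along which they close (so a half turn about z gives the same grasp; the last joint's range is limited). The gripper opens to 85 mm and grips with 20 to 120 N. Pads are 22 mm wide; open, the fingers measure 114 mm over their backs; the gripper's body (76 mm by 85 mm) begins 54 mm behind the grasp point. The pads swing forward as they close: fully open they stand 13 mm farther back than shut.
Start: joints at [-0.038, 0.116, 1.442, -0, 1.584, -0.038], TCP at [0.675, -0, 0.231] pointing down, gripper open.
Joint ranges: [-2.83, 2.83], [-0.83, 2.19], [0.07, 2.5], [-1.14, 4.28], [0.01, 3], [-2.97, 2.97]. Speed limits (rad/s): [1.89, 1.89, 2.22, 3.14, 3.14, 3.14].

## Interface

Orientations are given as a unit quaternion [x, y, z, w].
In Python, from workcell import r, imaging, ticket, sensors gives the robot as it stands. Calls block until the motion is done:
- r.reach(position, orientation): joint-space move of the TCP to a pose.
- r.move_linear(position, frame=None, rate=0.15, f_stop=None): straight line of the TCP; frame=None keeps the orientation; rate is the mean speed in m/s. With f_stop (N) it stops when the force on the tool has changed by that much, and returns True; else False.
- r.set_joints(angles): joint-space move.
- r.gripper_to(opening, strength=None): opening from 0.0 (shut) to 1.0 (fully open); strength is the grip in N (None keeps the last); returns when the fingers have stopped.
- r.hold(seconds).
- r.ik(position, orientation): joint angles nearest the present ones, or None.
- imaging.read_camera(name): name is "scene" or "side" or "wrist"; returns (picture, depth): 420x560x3 uint8, red, green, blue; 420x560 float32, m along the optical axis (not along the pixel's ray), 0 where there is no reading.
- imaging.get_calibration(name): a dict with "camera_matrix" (3x3 intrinsics, pixels), "world_to_cam" (4x4, takes a point from world to camera coordinates). Camera axes: x right, y down, z forward; pixel columns grow to the right and rows downward; lengths in m; the calibration is good to about 2 mm. The wrist camera is an equidistant fisheye: a pixel r from the principal point sees the ray r / f radians off the axis. A picture is of the moment at which its call begins: read the wrist's pose just before it. get_calibration takes no time and is no camera call; for the wrist camera it gives the pose at the moment of the call.
A pose or a line that the arm cannot do raises r.PlanningError and nothing moves.
- ticket.close_job(): hands the job in; it is judged then, once.
Readings, each from a call of its own:
- sensors.read_t(): time.
- sensors.read_joint_positions(): joint angles.
- sensors.read_joint_velocities(): joint speeds.
- sensors.read_joint_efforts(): joint torques, N m.
- sensors.read_position(): TCP position.
- sensors.read_eef_rot(): TCP orientation.
- sensors.read_wrist_force(): force on the tool from outside, world axes, zero at the start.
- sensors.read_ft_torque(): the same for the moment, N m.
- sensors.read_gripper_width(): opening from 0.0 (shut) to 1.0 (fully open).
- sensors.read_gripper_force(): force on a finger pad.
Only numpy, scipy, OpenCV 4.12 (cv2) and the standard library are available. Lean on these libraries where they do the work, as an engineer would, in place of code of your own. Each camera call takes 0.05 s, during which the arm holds its last target. There are 200 camera calls.

## Task

Swing the cutting fence on the blue mat fully home into its fork, so that the holes line up, and then pull the red-headed locking pin out of the wooden holder and push it down through fork and fence until its collar sits flush on the fork. Leave everything else on the table and in the holder where it is.

Things in the scene. Friction and masses are not known exactly. Their poses are not given: they have to be found in the camera images.
- fence (a joint): Swing angle (rad) of the cutting fence on its upright pivot. 0 = fully home against its stop, where the hole in the fence's lug lines up with the two fork holes; it grows (counter-clockwise seen from above) as the fence's free end swings out of the fork towards the robot, to 0.9 at most. It stays where it is left; stiff friction takes about 1 to 2 N at the knob.
- fence_hinge (a point): Point on the upright pivot axis of the fence, at the top of the steel pivot post, 74 mm above the table. x, y axes turn with the station: +y points from the pivot straight to the fork hole, 220 mm away, +x away from the fork's open mouth.
- fence_knob (a point): Centre of the top face of the yellow round grip knob on the fence: 18 mm diameter, upright, from the rail's top (63 mm above the table) to 95 mm; 120 mm from the pivot. The fence is a 14 mm wide aluminium rail over a clear blade, with a flat lug, 28 x 32 x 10 mm with a 12.5 mm upright hole, at its end, 220 mm from the pivot. This point's y runs along the rail to the lug.
- fork_hole (a point): Centre of the upper mouth of the fork's hole, 74 mm above the table; z up. Grey fork on the blue mat: two level plates, 36 (x) x 40 (y) x 8 mm, tops at 74 and 50 mm, each with a 12 mm hole on this axis; a pillar, equally high, 18 to 32 mm along +x closes that side. Two sprung balls in the lower hole grip the shank: let go early, the pin hangs 5 to 15 mm up; press it home with a few N.
- station: Blue gridded cutting mat, 340 (x) x 360 (y) x 4 mm, fixed on the table, carrying the pivot post, fence and fork. Origin: underside of the mat's centre, at table height. Its position and yaw vary. In its frame the pivot is at x 30, y -110 mm, the fork hole at x 30, y 110 mm.
- pin: Locking pin with a red round grip, upright in one of the three holes of the wooden holder (which one varies), its steel collar resting on the holder's top. Origin: the tip; z up to the head. Shank 10 mm diameter, 45 mm long, its lowest 8 mm tapering to 4.4 mm; collar 24 mm diameter, 5 mm thick; red grip above it 16 mm diameter, 33 mm tall. 83 mm long in all, about 50 g.
- pin_collar (a point): On the pin's axis at the collar's underside, 45 mm above the tip. Rests 65 mm above the table in the holder; level with point fork_hole when the pin is fully seated.
- pin_tip (a point): The centre of the pin's tip.
- holder: Wooden holder block, 50 (x) x 225 (y) x 65 mm high, fixed to the table, with three upright round holes of 13 mm, 55 mm deep, on its y axis at -85, 0 and 85 mm. Origin: centre of the underside. Its position and yaw vary. It holds the pin, a marker and a screwdriver.
- holder_top (a point): Centre of the holder's top face, 65 mm above the table.
- marker: Bystander: white marker with a blue cap, 12 mm diameter, 110 mm long, upright in a holder hole, its top 120 mm above the table. Origin at its lower end.
- driver: Bystander: small screwdriver with a green handle up to 22 mm diameter, upright in a holder hole, its top 116 mm above the table. Origin at its lower end.
- cutter: Bystander: yellow rotary cutter, about 150 x 44 x 20 mm, lying on the mat beyond the fence. Origin at its underside.
- spool_red: Bystander: red thread spool, 32 mm diameter, 50 mm tall, standing on the mat's corner nearest the robot on the fork side. Origin at its underside.
- spool_teal: Bystander: green thread spool, 32 mm diameter, 50 mm tall, standing on the table. Origin at its underside.
- tape: Bystander: orange round tape measure, 56 mm diameter, 18 mm tall. Origin at its underside.
- jar: Bystander: yellow jar with brass lid, 56 mm diameter, 70 mm tall. Origin at its underside.
Things that resemble listed ones, but are neither listed nor needed, are in the scene too. What is shaped like the pin but white is not meant. Several things have the shape of the holder; the one meant has the colours described above.

How it is judged:
On the way, in this order (a step that is already met when the one before it is completed fails the run):
1. the fence is swung fully home, the pin still in the holder (value of joint fence below 0.025 rad and z of pin_tip in the frame of holder_top below -0.02 m), for 0.2 s.
2. the pin is pulled out of the holder (z of pin_tip in the frame of holder_top above 0.003 m), for 0.1 s.
3. the pin's tip enters the fork hole with the fence home (value of joint fence below 0.025 rad and horizontal distance between pin_tip and fork_hole below 0.004 m and z of pin_tip in the frame of fork_hole below -0.006 m), for 0.1 s.
At the end, for the whole second after the job is handed in: The fence is home (within 0.025 rad), and the pin is at rest, upright within 0.07 rad, on the fork hole's axis within 3 mm, its collar down on the fork's top plate (gap under 2 mm) (value of joint fence below 0.025 rad and z of pin_collar in the frame of fork_hole between -0.004 and 0.002 m and horizontal distance between pin_collar and fork_hole below 0.003 m and angle between the z axis of pin and the z axis of fork_hole, either way round below 0.07 rad and linear speed of pin below 0.01 m/s); the robot touches nothing.
It fails at once if another thing on the table or in the holder is moved more than 30 mm (distance of any of marker, driver, cutter, spool_red, spool_teal, tape, jar from where it was at the start of the episode above 0.03 m).
It also fails if it takes over 54 s, if anything falls off the work surface, if the arm or the gripper's body presses on something with over 40 N, if the wrist force passes 120 N, or if a joint passes its speed limit or range.

## Working session

There is one attempt and no reset: what is moved stays moved. The work goes in short steps, each a Python script; the robot and the scene stay as the last script left them, time stands still between calls to the robot, and variables do not carry over. Pictures are saved under pics/ and viewed, at most 10 in all, crops included, and the job is handed in when it is done.

```bash
mkdir -p pics
cat > h.py <<'E'
import numpy as np, cv2
from workcell import r, imaging, ticket, sensors
def cloud(n):
    im,d=imaging.read_camera(n); c=imaging.get_calibration(n)
    K=c["camera_matrix"];T=np.linalg.inv(c["world_to_cam"])
    v,u=np.mgrid[:d.shape[0],:d.shape[1]]
    P=np.stack([(u-K[0,2])/K[0,0]*d,(v-K[1,2])/K[1,1]*d,d],-1)
    W=P@T[:3,:3].T+T[:3,3]; W[d==0]=np.nan
    return im,W
E
python3 - <<'E'
from h import *
for n in("scene","side"):
    im,W=cloud(n); np.savez(n,im=im,W=W); cv2.imwrite(f"pics/{n}0.png",im[:,:,::-1])
    print(n,imaging.get_calibration(n))
print(sensors.read_t())
E
```

```text
scene {'camera_matrix': array([[475.93529052,   0.        , 272.20420935],
       [  0.        , 475.93529052, 209.222238  ],
       [  0.        ,   0.        ,   1.        ]]), 'world_to_cam': array([[ 0.69654608,  0.71715174, -0.02273634, -0.35235106],
       [ 0.39616506, -0.41081559, -0.82114785, -0.09815993],
       [-0.59822805,  0.56295998, -0.57026245,  1.44178187],
       [ 0.        ,  0.        ,  0.        ,  1.        ]])}
side {'camera_matrix': array([[413.41257509,   0.        , 277.89838234],
       [  0.        , 413.41257509, 205.63827361],
       [  0.        ,   0.        ,   1.        ]]), 'world_to_cam': array([[-0.94440359, -0.32875299,  0.00482942,  0.4662623 ],
       [-0.24897216,  0.70547054, -0.66356927,  0.19259296],
       [ 0.21474337, -0.6278796 , -0.74809926,  0.94078226],
       [ 0.        ,  0.        ,  0.        ,  1.        ]])}
0.1
```

View pics/scene0.png

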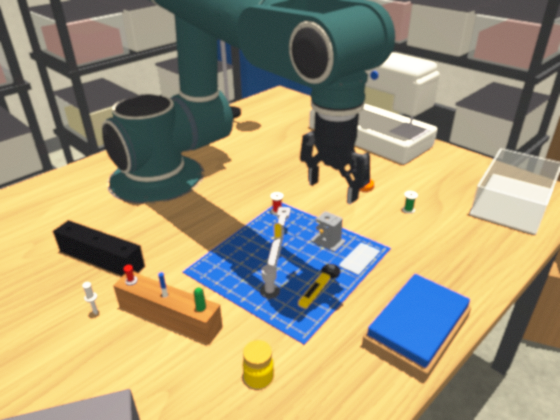

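View pics/side0.png

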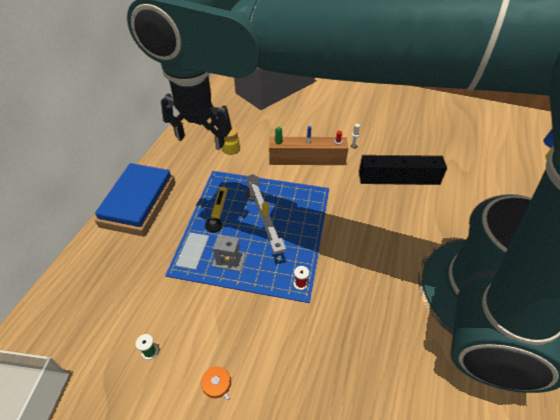

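The scene picture shows the red pin at (129,272) in the wooden holder, with the marker at (162,280) and the driver at (199,297). The fence pivot is at (270,287), the knob at (279,230), the lug at (284,213) and the fork at (328,230). The side picture agrees, with the pin at (339,136), the fork at (227,245) and the lug at (278,246).

Run:
```python
from h import *
for n in("scene","side"):
    f=np.load(n+".npz");im,W=f["im"],f["W"]
    hsv=cv2.cvtColor(im,cv2.COLOR_RGB2HSV);H,S,V=[hsv[...,i].astype(int) for i in range(3)]
    z=W[...,2]
    def box(m,label):
        p=W[m][:,:2].astype(np.float32)
        if len(p)<4: print(n,label,len(p));return
        b=cv2.minAreaRect(p); print(n,label,len(p),np.round(b[0],4),np.round(b[1],4),round(b[2],1),"med",np.round(np.median(W[m],0),4), "z",np.round(np.nanpercentile(z[m],[5,95]),3))
    def comps(m,label,mn=6):
        k,L,st,c=cv2.connectedComponentsWithStats(m.astype(np.uint8))
        for i in range(1,k):
            if st[i,4]>=mn: box(L==i,label+str(np.round(c[i])))
    roi=(W[...,0]>.3)&(W[...,0]<1.05)&(abs(W[...,1])<.6)
    m=roi&(H>100)&(H<125)&(S>150)&(z>-.004)&(z<.012)
    k,L,st,c=cv2.connectedComponentsWithStats(cv2.morphologyEx(m.astype(np.uint8),cv2.MORPH_CLOSE,np.ones((5,5))))
    box((L==1+np.argmax(st[1:,4]))&(z<.012)&(z>-.004),"mat")
    comps(roi&((H<5)|(H>172))&(S>170)&(z>.03)&(z<.12),"red")
    comps(roi&(S<70)&(z>.066)&(z<.082),"grey74")
    comps(roi&(S<70)&(z>.055)&(z<.066),"grey60")
    comps(roi&(H>18)&(H<35)&(S>120)&(z>.06)&(z<.105),"yellow")
    comps(roi&(H>5)&(H<20)&(S>100)&(z>.058)&(z<.07),"holdertop",30)
    comps(roi&(H>100)&(H<125)&(S>120)&(z>.09)&(z<.13),"blue")
    comps(roi&(H>45)&(H<90)&(S>120)&(z>.03)&(z<.13),"green")
```

```text
scene mat 10362 [0.5566 0.0046] [0.3363 0.3582] 7.4 med [ 0.5677 -0.0473  0.004 ] z [0.002 0.006]
scene red[277. 203.] 28 [0.4058 0.115 ] [0.0158 0.0072] 36.4 med [0.4058 0.1141 0.0368] z [0.032 0.043]
scene red[128. 271.] 113 [ 0.3855 -0.3022] [0.0208 0.1049] 70.5 med [ 0.4289 -0.32    0.0933] z [0.037 0.104]
scene grey74[384. 135.] 288 [0.4019 0.5834] [0.1966 0.0329] 0.3 med [0.4087 0.5834 0.0691] z [0.066 0.072]
scene grey74[486. 177.] 30 [0.7559 0.5435] [0.0013 0.1044] 11.3 med [0.7549 0.5479 0.0738] z [0.066 0.081]
scene grey74[511. 201.] 395 [0.8458 0.4829] [0.1564 0.0112] 11.3 med [0.8502 0.4835 0.0742] z [0.067 0.081]
scene grey74[329. 220.] 272 [0.5801 0.119 ] [0.0517 0.0441] 4.0 med [0.5813 0.1158 0.0732] z [0.068 0.076]
scene grey74[121. 246.] 10 [ 0.3057 -0.276 ] [0.0078 0.0126] 76.9 med [ 0.3042 -0.2752  0.0664] z [0.066 0.067]
scene grey74[128. 248.] 18 [ 0.3233 -0.2694] [0.0108 0.0238] 60.4 med [ 0.3257 -0.2685  0.0667] z [0.066 0.068]
scene grey74[113. 250.] 18 [ 0.3071 -0.2961] [0.0173 0.0162] 61.4 med [ 0.3079 -0.2962  0.0669] z [0.066 0.068]
scene grey74[119. 252.]
[... 5397 characters left out ...]
 med [0.7554 0.5197 0.0602] z [0.056 0.066]
side yellow[231. 133.] 87 [ 0.726  -0.2541] [0.0479 0.0267] 86.3 med [ 0.7246 -0.2512  0.0694] z [0.062 0.073]
side yellow[265. 208.] 69 [ 0.5286 -0.0009] [0.0125 0.0172] 20.3 med [0.5269 0.0037 0.087 ] z [0.068 0.097]
side holdertop[308. 144.] 888 [ 0.5047 -0.2908] [0.2231 0.0585] 18.5 med [ 0.5006 -0.2865  0.0654] z [0.06  0.068]
side blue[309. 131.] 23 [ 0.5031 -0.2869] [0.0061 0.0051] 20.6 med [ 0.5028 -0.286   0.1103] z [0.092 0.121]
side green[278. 135.] 89 [ 0.5827 -0.2588] [0.0167 0.0136] 70.9 med [ 0.582  -0.2559  0.0975] z [0.071 0.116]
side green[147. 350.] 9 [0.6313 0.3831] [0.0145 0.0034] 51.7 med [0.6312 0.385  0.0324] z [0.03  0.036]
```

```bash
cat >> h.py <<'E'
from scipy.spatial.transform import Rotation as Ro
def down(phi):
    "tool down, closing axis y at angle phi (mod pi), choosing the half turn with least joint-6 travel from 0"
    best=None
    for p in(phi,phi+np.pi):
        y=np.array([np.cos(p),np.sin(p),0]);z=np.array([0,0,-1.])
        q=Ro.from_matrix(np.stack([np.cross(y,z),y,z],1)).as_quat()
        j=r.ik([.55,0,.2],q)
        if j is not None and (best is None or abs(j[5])<best[0]): best=(abs(j[5]),q)
    return best[1]
C=np.array([.5561,.0057]);yaw=np.radians(7.5)
Rm=np.array([[np.cos(yaw),-np.sin(yaw)],[np.sin(yaw),np.cos(yaw)]])
piv=C+Rm@[.03,-.11]; hole=C+Rm@[.03,.11]
def snap(tag):
    cal=imaging.get_calibration("wrist"); im,d=imaging.read_camera("wrist")
    np.savez(tag,im=im,d=d,K=cal["camera_matrix"],T=cal["world_to_cam"]); cv2.imwrite(f"pics/{tag}.png",im[:,:,::-1])
E
python3 - <<'E'
from h import *
knob=np.array([.530,-.0028]); a0=np.arctan2(*(knob-piv)[::-1]); home=np.pi/2+yaw
print("fence",a0-home,np.linalg.norm(knob-piv),piv,hole)
q=down((a0+home)/2-np.pi/2)
r.gripper_to(.4,30)
r.reach([*knob,.15],q); r.move_linear([*knob,.068])
print(sensors.read_wrist_force())
K=lambda a:[*(piv+.12*np.array([np.cos(a),np.sin(a)])),.068]
for a in np.linspace(a0,home-.12,9)[1:]:
    s=r.move_linear(K(a),rate=.06,f_stop=12)
    print(round(a-home,3),s,np.round(sensors.read_wrist_force(),1),np.round(sensors.read_position(),4))
    if s: break
print(sensors.read_t())
im,W=cloud("scene");np.savez("scene1",im=im,W=W);cv2.imwrite("pics/scene1.png",cv2.resize(im[150:330,180:420,::-1],None,fx=3,fy=3))
E
```

```text
fence 0.4973231304311525 0.11944919638031108 [ 0.60020123 -0.09944315] [0.57148546 0.11867472]
[ 0.30340384 -0.33769972  0.48150887]
0.42 False [-0.  -0.2 -0.3] [0.5379 0.0031 0.0686]
0.343 False [-0.2  0.4  0.7] [0.5458 0.0075 0.068 ]
0.266 False [ 0.1  0.  -0.6] [0.5541 0.0113 0.068 ]
0.189 False [ 0.1 -0.2 -0.2] [0.5628 0.0146 0.068 ]
0.111 False [0.3 0.2 0.1] [0.5717 0.0171 0.068 ]
0.034 False [ 0.3  0.2 -0.3] [0.5807 0.0189 0.068 ]
-0.043 False [ 0.   0.2 -0.4] [0.5899 0.0201 0.0679]
-0.12 True [-16.1  -3.    9.2] [0.5926 0.0202 0.0667]
4.425
```

View pics/scene1.png

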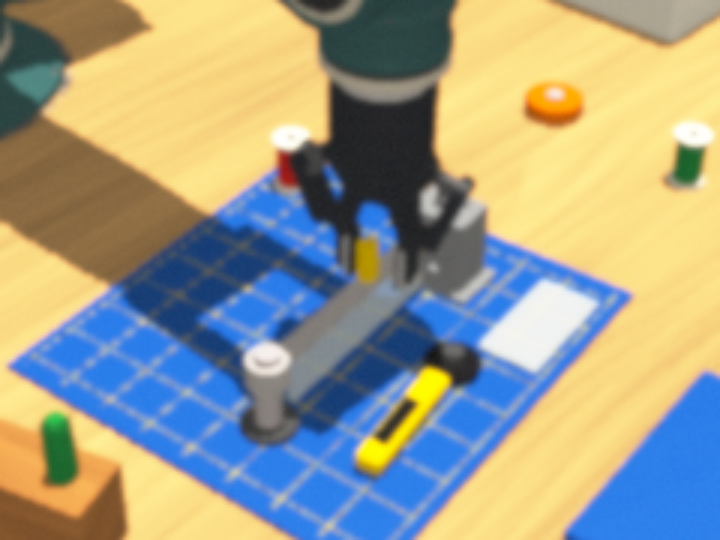

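The crop shows the knob at (368,260), held by the trailing finger, with the rail pointing into the fork. The final TCP position puts the knob at about (0.585, 0.020), which is where home is predicted. Next are wrist views over the fork and the pin.

Run:
```python
from h import *
p=sensors.read_position()
r.move_linear([p[0]-.004,p[1],p[2]]); r.move_linear([p[0]-.004,p[1],.2],rate=.25)
r.gripper_to(.6)
pin=np.array([.4255,-.318])
r.reach([hole[0],hole[1],.24],down(np.radians(7.5))); r.hold(.2); snap("w_fork")
r.reach([*pin,.24],down(np.radians(108.8))); r.hold(.2); snap("w_pin")
print(sensors.read_t(),sensors.read_joint_positions())
f=np.load("w_fork.npz");print(f["K"],np.linalg.inv(f["T"]))
a=cv2.imread("pics/w_fork.png");b=cv2.imread("pics/w_pin.png")
cv2.imwrite("pics/w2.png",cv2.resize(np.hstack([a,b]),(800,300)))
```

```text
8.4083 [-6.88833060e-01 -2.02036345e-01  1.73566564e+00  2.01987388e-05
  1.60802091e+00  5.52702982e-01]
[[325.1922621    0.         276.59421675]
 [  0.         325.1922621  209.29250408]
 [  0.           0.           1.        ]] [[ 9.91554641e-01  1.22660066e-01  4.21177212e-02  5.61494955e-01]
 [ 1.29687905e-01 -9.36133170e-01 -3.26857364e-01  2.01629603e-01]
 [-6.64549959e-04  3.29559095e-01 -9.44134716e-01  3.81719843e-01]
 [ 0.00000000e+00  0.00000000e+00  0.00000000e+00  1.00000000e+00]]
```

View pics/w2.png

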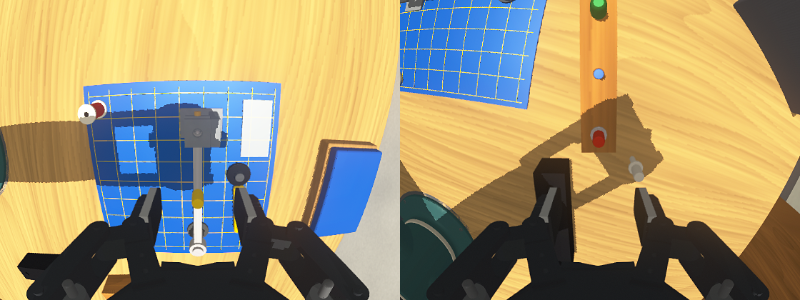

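The left wrist view shows the fork at about (200,125) with the rail straight into it, so the fence is home. The right view shows the pin at (598,135), with the white decoy beside it. Crops with the predicted positions overlaid should give exact offsets.

```bash
cat >> h.py <<'E'
def proj(f,P):
    c=(f["T"]@np.r_[P,1])[:3]; th=np.arctan2(np.hypot(c[0],c[1]),c[2]); ph=np.arctan2(c[1],c[0]); K=f["K"]
    return np.array([K[0,2]+K[0,0]*th*np.cos(ph),K[1,2]+K[1,1]*th*np.sin(ph)])
def back(f,uv,z):
    K=f["K"];d=(np.array(uv)-K[:2,2])/K[0,0];th=np.hypot(*d)
    c=np.r_[np.sin(th)*d/th,np.cos(th)];T=np.linalg.inv(f["T"]);w=T[:3,:3]@c
    return T[:3,3]+w*(z-T[2,3])/w[2]
E
python3 - <<'E'
from h import *
out=[]
for tag,pts in(("w_fork",[[*hole,.074]]),("w_pin",[[.4255,-.318,.07],[.4255,-.318,.103]])):
    f=np.load(tag+".npz");im=f["im"]
    ps=[proj(f,p) for p in pts];u0,v0=np.round(ps[0]).astype(int)-33
    print(tag,ps,"crop",u0,v0)
    c=cv2.resize(im[v0:v0+66,u0:u0+66,::-1],(396,396),interpolation=cv2.INTER_CUBIC)
    for p in ps: cv2.drawMarker(c,tuple(int(x) for x in (p-[u0,v0]+.5)*6),(255,0,255),0,12,1)
    out.append(c)
    hsv=cv2.cvtColor(im,cv2.COLOR_RGB2HSV);
    if tag=="w_pin":
        W=np.mgrid[:420,:560]; m=((hsv[...,0]<6)|(hsv[...,0]>172))&(hsv[...,1]>150)
        m[:v0]=0;m[v0+66:]=0;m[:,:u0]=0;m[:,u0+66:]=0
        v,u=np.nonzero(m);print("red",u.mean(),v.mean(),u.min(),u.max(),v.min(),v.max())
cv2.imwrite("pics/crops.png",np.hstack(out))
E
```

```text
w_fork [array([275.93319493, 186.29641783])] crop 243 153
w_pin [array([276.09277618, 187.93495292]), array([276.06587853, 197.68977307])] crop 243 155
red 277.72402597402595 194.35064935064935 270 286 182 205
```

View pics/crops.png

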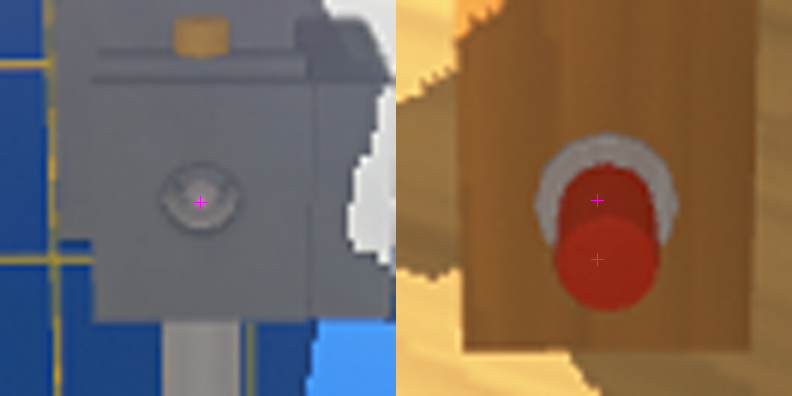

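Run:
```python
from h import *
f=np.load("w_pin.npz");g=np.load("w_fork.npz")
a=back(f,(277.67,198.2),.103);b=back(f,(277.67,188.3),.07);print(a,b,"hole",back(g,(243+201/6-.5,153+198/6-.5),.074),hole)
pin=(a[:2]+b[:2])/2
q=down(np.radians(108.8))
r.move_linear([*pin,.15],q,rate=.2) if 0 else r.move_linear([*pin,.15],rate=.2)
r.move_linear([*pin,.074],rate=.1)
r.gripper_to(0,40);print("w",sensors.read_gripper_width(),sensors.read_gripper_force(),sensors.read_position())
r.move_linear([*pin,.19],rate=.12);r.hold(.2)
print(sensors.read_gripper_width(),sensors.read_wrist_force(),sensors.read_position(),sensors.read_t())
snap("w_held")
im,_=imaging.read_camera("side"); im2,_=imaging.read_camera("scene")
w=cv2.imread("pics/w_held.png")
cv2.imwrite("pics/held.png",np.hstack([cv2.resize(w[130:300,200:360],(380,400)),cv2.resize(im[60:180,280:394,::-1],(380,400))]))
```

```text
[ 0.42551165 -0.31952055  0.103     ] [ 0.42565055 -0.31960891  0.07      ] hole [0.57144591 0.11948509 0.074     ] [0.57148546 0.11867472]
w 0.17425395814240127 39.10510718822479 [ 0.42577942 -0.31973854  0.0745206 ]
0.16970682400012907 [ 0.02205793 -0.36842222 -1.01833703] [ 0.42544009 -0.31946067  0.18938826] 11.65
```

View pics/held.png

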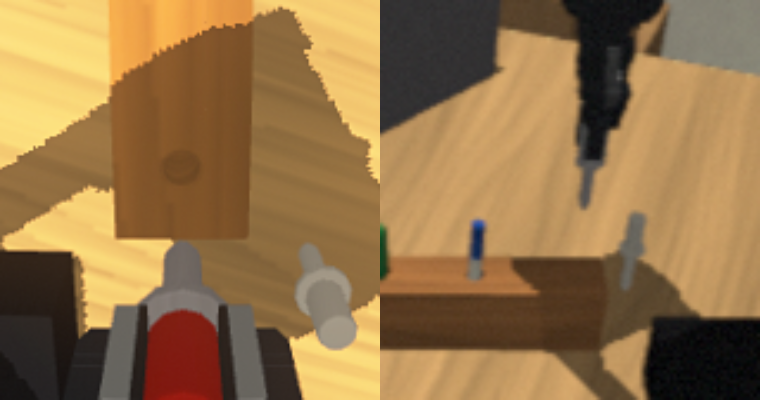

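The wrist view shows the pin held and upright, with its tip at about (182,242) in the crop and the empty hole behind it. The side view confirms the pin is vertical and clear of the holder. I'll check the tip offset numerically, then insert.

Run:
```python
from h import *
f=np.load("w_held.npz");T=np.linalg.inv(f["T"])
uv=(200+182*160/380-.5,130+242*170/400-.5)
tip=back(f,uv,.1349);tcp=np.array([.42544,-.31946])
u=T[:2,3]-tcp;u/=np.linalg.norm(u);e=tip[:2]-tcp
print("tip err: toward cam",e@u-.0022,"lateral",u[0]*e[1]-u[1]*e[0])
h=np.array([.5715,.1190])
r.move_linear([.4255,-.3195,.22],rate=.2)
q=down(np.radians(97.5))
r.reach([*h,.22],q); r.move_linear([*h,.14],rate=.15); r.hold(.3)
print(sensors.read_t(),sensors.read_position(),sensors.read_wrist_force()); snap("w_over")
im,_=imaging.read_camera("side"); im2,_=imaging.read_camera("scene")
w=cv2.imread("pics/w_over.png")
cv2.imwrite("pics/over.png",np.hstack([cv2.resize(w[170:290,216:336],(400,400)),cv2.resize(im[195:275,185:265,::-1],(400,400))]))
```

```text
tip err: toward cam -0.0012227409557309444 lateral -0.0003964216070460317
14.775 [0.57173958 0.11905573 0.14069676] [-0.31834447  0.75982431 -1.1167012 ]
```

View pics/over.png

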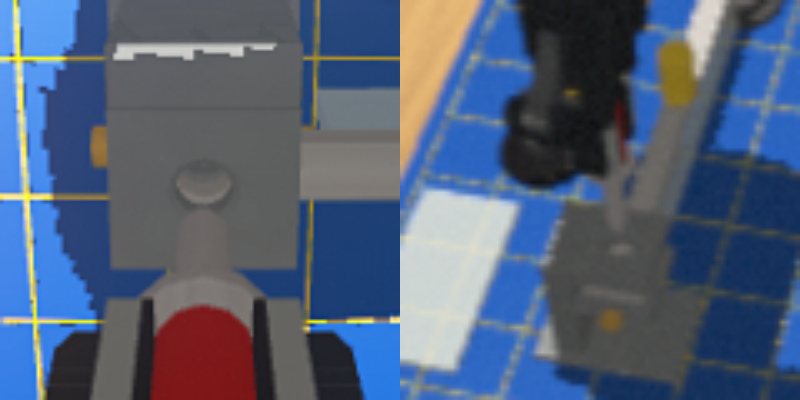

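The pin tip at (204,210) lies straight in line with the hole at (203,184), and it sits about 12 mm above the plate. I'll compare the two in the same view and then descend.

Run:
```python
from h import *
f=np.load("w_over.npz");T=np.linalg.inv(f["T"])
p=np.array([.57174,.11906]);zt=.1407-.0545
H=back(f,(216+203*.3-.5,170+184*.3-.5),.074)[:2];t=back(f,(216+204*.3-.5,170+209*.3-.5),zt)[:2]
u=T[:2,3]-p;u/=np.linalg.norm(u)
t=t-.0022*u
print("hole",H,"tip",t,"tip-tcp",t-p,"hole-tip",H-t)
# same-camera relative error, damped toward the prior (tip centred under TCP, hole at average)
goal=.5*(p+(H-t))+.5*np.array([.5715,.1190]); print("goal",goal)
r.move_linear([*goal,.14]);
s=r.move_linear([*goal,.121],rate=.03,f_stop=5)   # tip ~7 mm in
print(s,sensors.read_position(),sensors.read_wrist_force())
if not s:
    for z in(.115,.110,.105,.1):
        s=r.move_linear([*goal,z],rate=.04,f_stop=12); print(z,s,sensors.read_position(),np.round(sensors.read_wrist_force(),1))
        if s:break
print(sensors.read_t())
```

```text
hole [0.5735139  0.11880565] tip [0.57092219 0.11827997] tip-tcp [-0.00081781 -0.00078003] hole-tip [0.00259172 0.00052568]
goal [0.57291586 0.11929284]
False [0.57299075 0.11930195 0.12115065] [ 0.30862297  0.918741   -0.94634468]
0.115 False [0.57274782 0.11928038 0.11461788] [ 0.3  0.5 -0.6]
0.11 False [0.57278399 0.1192868  0.10964076] [-0.1  0.2 -0.7]
0.105 False [0.5727858  0.11930577 0.10466419] [-0.5  0.1 -1.1]
0.1 False [0.57281096 0.11924417 0.09967167] [ 0.2 -0.8 -0. ]
17.0833
```

The pin is entering freely, with the tip now at about z=0.045. I'll press it home, expecting TCP z≈0.0835.

Run:
```python
from h import *
p=sensors.read_position()[:2]
for z in(.095,.09,.086,.082,.079):
    s=r.move_linear([*p,z],rate=.03,f_stop=18); print(z,s,np.round(sensors.read_position(),4),np.round(sensors.read_wrist_force(),1))
    if s:break
r.hold(.2);print(sensors.read_wrist_force(),sensors.read_t())
```

```text
0.095 False [0.5726 0.1192 0.0946] [-0.5 -1.5 -1.9]
0.09 False [0.5725 0.1192 0.0893] [-0.3 -0.3 -3.7]
0.086 False [0.5726 0.1192 0.0855] [ 1.3 -0.4 -3.4]
0.082 True [0.5734 0.1193 0.083 ] [-0.9 -0.7  4.9]
[ 0.13970073 -0.87125938  4.26479687] 18.4167
```

Run:
```python
from h import *
p=sensors.read_position()
s=r.move_linear([p[0],p[1],.080],rate=.02,f_stop=14);print(s,sensors.read_position(),sensors.read_wrist_force())
r.gripper_to(.6); r.move_linear([p[0],p[1],.22],rate=.2); r.hold(.3); snap("w_end")
print("F",sensors.read_wrist_force(),sensors.read_t())
f=np.load("w_end.npz");w=cv2.imread("pics/w_end.png")
uv=proj(f,[*p[:2],.074]);print(uv)
im,W=cloud("side");hs=cv2.cvtColor(im,cv2.COLOR_RGB2HSV)
for n in("side","scene"):
    im2,W=(im,W) if n=="side" else cloud(n); hs=cv2.cvtColor(im2,cv2.COLOR_RGB2HSV)
    m=((hs[...,0]<6)|(hs[...,0]>172))&(hs[...,1]>150)&(abs(W[...,0]-.572)<.03)&(abs(W[...,1]-.119)<.03)&(W[...,2]>.06)
    print(n,m.sum(),np.percentile(W[m],[2,50,98],axis=0).round(4) if m.any() else "")
u0,v0=int(uv[0])-50,int(uv[1])-40
cv2.imwrite("pics/end.png",np.hstack([cv2.resize(w[v0:v0+100,u0:u0+100],(400,400)),cv2.resize(im2[160:280,270:390,::-1],(400,400))]))
```

```text
True [0.57423321 0.11936341 0.08253622] [-3.61757395 -0.89638578  7.26141273]
F [-0.39540709 -0.01603372 -0.38522372] 20.2583
[275.8206264  194.55519788]
side 69 [[0.5646 0.1149 0.0841]
 [0.5693 0.1237 0.104 ]
 [0.5755 0.1277 0.114 ]]
scene 52 [[0.5708 0.1095 0.0832]
 [0.5759 0.1131 0.0994]
 [0.5798 0.1186 0.1133]]
```

View pics/end.png

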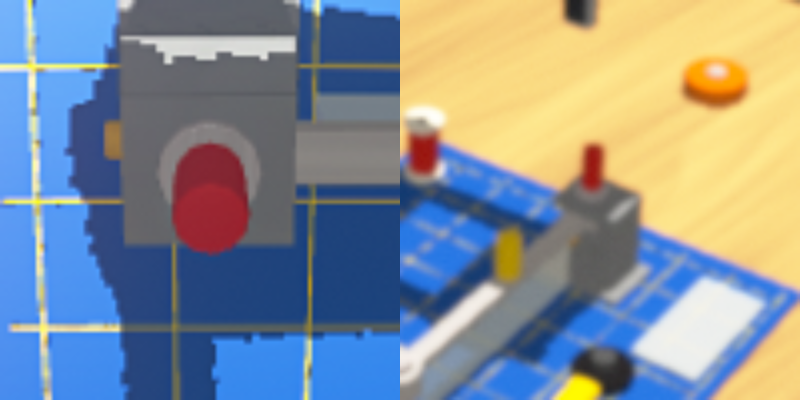

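Both crops show the collar flat on the fork and the pin upright, with the head at (210,215) and the fence in line. I'll press once with the shut fingers to confirm the head height (expected 0.112), then hand in.

Run:
```python
from h import *
h=[.5725,.1192]
r.gripper_to(0,40); r.move_linear([*h,.125],rate=.15); r.hold(.1)
s=r.move_linear([*h,.107],rate=.02,f_stop=10); print(s,sensors.read_position(),sensors.read_wrist_force())
r.move_linear([*h,.25],rate=.2); r.hold(.5)
print(sensors.read_wrist_force(),sensors.read_t())
for n in("side","scene"):
    im,W=cloud(n); hs=cv2.cvtColor(im,cv2.COLOR_RGB2HSV)
    m=((hs[...,0]<6)|(hs[...,0]>172))&(hs[...,1]>150)&(abs(W[...,0]-.572)<.03)&(abs(W[...,1]-.119)<.03)&(W[...,2]>.06)
    print(n,m.sum(),np.percentile(W[m],[2,50,98],axis=0).round(4)[:,2])
if s and sensors.read_position()[2]>.2: print(ticket.close_job())
```

```text
True [0.57255807 0.11932922 0.11209163] [-0.64549776  0.16878954  6.68497572]
[ 0.37353057  0.25540323 -0.10792576] 23.775
side 69 [0.0835 0.103  0.1142]
scene 54 [0.0834 0.0979 0.1129]
the job is handed in; nothing more can be done
None
```

The fence is swung home and the red pin is pressed through the fork with its collar flush (head measured at 112 mm, as expected); I handed the job in at about 24 s and got no verdict back.

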